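# Dip the pump's gauge rod to its collar and hold it out level to be read

## Robot

A 7-joint arm with a two-finger parallel gripper is mounted at the origin on the work surface; the furniture and walls round the work are solid. World frame = base frame: x ahead of the robot, y to its left, z up, the work surface at z = 0. Lengths are in m, angles in rad, forces in N, time in s.
With the tool pointing down it reaches from about 0.35 to 0.9 m from the base axis. Payload 8.1 kg.
Tool frame: the origin (TCP) lies on the centre line of the jaws, within the pads' length; the fingertips stand 19 mm ahead of it and the grasp point (between the pads) is the TCP (arm.tip_reach is the distance from the TCP to the fingertips, in m); z points along the fingers, y is the line along which they close (so a half turn about z gives the same grasp; the last joint's range is limited). The gripper opens to 92 mm and grips with 3 to 60 N. Pads are 19 mm wide; open, the fingers measure 130 mm over their backs; the gripper's body (75 mm by 190 mm) begins 47 mm behind the grasp point.
Start: joints at [1.032, 0.434, 0.025, 1.573, -0.012, 1.134, -0.075], TCP at [0.264, -0.567, 0.246] pointing down, gripper open.
Joint ranges: [-2.62, 2.62], [-0.44, 2.09], [-1.27, 1.32], [0.08, 2.57], [-1.32, 4.46], [0.12, 2], [-2.74, 2.74]. Speed limits (rad/s): [2.22, 2.22, 3.01, 3.01, 3.14, 3.14, 3.14].

## Interface

Orientations are given as a rotation vector (axis times angle).
In Python, from cell import arm gives the robot as it stands.
- The arm moves only by the tool arm_command, never from a script. Its argument "targets" is a list that holds one entry, the list of rows, each a list of 6 numbers: the shift along the tool's x, y, z in m, then the turn, a rotation vector about the tool's x, y, z in rad. A call has 1 to 10 rows; each row shifts and turns the commanded pose from where the row before left it, along the tool's axes as they then stand; what a row does not reach is not made up. A row lasts 1/8 s, in which the tool goes at most 62.5 mm and 10.7 degrees, less where a joint would pass 70% of its speed; a pose out of reach is approached as far as the arm can. A call with a gripper value outside its range is refused whole. "jaw" is the finger opening in m, from 0 to 0.0918, set as the call begins (left out, the last holds). The fingers move at their own pace and stop on an object; "newtons" is the grip in N (left out, the last holds). Time passes only in rows, so rows that do not move let the fingers close. It gives the time, the measured TCP pose, the force, the opening and the grip force at its end, in the units of the state.
- arm.observe(): the state, without advancing time (a new reading comes with each control period).
- arm.get_image(name): name is "side" or "top"; returns a dict with "pixels" (420x560x3 uint8, red, green, blue), "z_map" (420x560 float32, m along the optical axis (not along the pixel's ray), 0 where there is no reading), "fx", "fy", "cx", "cy" (pixels), "dist" ([k1, k2, p1, p2, k3] as OpenCV has them; the pictures are not rectified), "xyz" and "rotation" of the camera in the world. Camera axes: x right, y down, z forward; pixel columns grow to the right and rows downward; lengths in m; the calibration is good to about 2 mm. A picture is of the moment at which its call begins.
- arm.sign_off(): hands the job in; it is judged then, once.
The state is a dict: "clock": time; "joints": joint angles; "dq": joint speeds; "joint_efforts": joint torques, N m; "position": TCP position; "ee_rot": TCP orientation; "force": force on the tool from outside, world axes, zero at the start; "ft_torque": the same for the moment, N m; "width": opening from 0.0 (shut) to 1.0 (fully open); "gripper_force": force on a finger pad.
Only numpy, scipy, OpenCV 4.12 (cv2) and the standard library are available. Lean on these libraries where they do the work, as an engineer would, in place of code of your own. Each camera call takes 0.05 s, during which the arm holds its last target. There are 200 camera calls.

## Task

Gauge the sump of the bench vacuum pump: take the gauge rod from its rest by the handle, push it gently down the pump's slanting gauge tube until the collar sits on the mouth of the tube all round, and draw it right out again. Then hold it up at least 15 cm above the bench and clear of everything, level and with the notched side up so that the tip can be read, and finish while still holding it there. Never force the rod against the pump, and leave the other things on the bench where they are.

Things in the scene. Friction and masses are not known exactly. Their poses are not given: they have to be found in the camera images.
- gauge_grip (a point): Loose gauge rod, 198 mm long, 85 g. This point: centre of its black handle, a flat-sided bar 70 mm long (along x), 14 mm wide (y), 26 mm tall (z). x points along the rod to the tip, z out of the notched side. Along +x from this point: handle ends at 35 mm, flat collar 34 mm across from 35 to 43 mm, then steel rod 8 mm thick to its round tip at 163 mm.
- gauge_seat (a point): Point on the gauge rod's axis at the collar's rod-side face (the face that comes to sit on the tube's mouth), 43 mm from the handle's centre. Axes as gauge_grip.
- gauge_tip (a point): The gauge rod's round tip, 120 mm beyond the collar's seating face and 163 mm from the handle's centre. The last 35 mm have a flat with five notches on the z side. Axes as gauge_grip.
- gauge_tube: Steel tube on the pump's front. Origin: centre of its open mouth, 145 mm above the bench; z points out of the tube along its axis, 40 deg above level and away from the pump; x points upward over the pump, square to z; y is level. Bore 13.6 mm, flared to 24 mm over the last 12 mm; rim 31 mm across. Straight and open inside for more than 120 mm, free of catches.
- pump: Grey and bare-metal bench vacuum pump, fixed: cast aluminium oil case in front, round motor behind, 230 long x 104 wide x 153 mm high. Origin under its middle; z up, x runs back along the motor, away from the tube. The tube's mouth stands 155 mm before the origin (-x) and 65 mm in front of the case.
- gauge_rest: Fixed rest in which the gauge rod lies level, its axis 50 mm above the bench, tip along the rest's +x, notched side up. Origin under the middle of its base plate, 190 x 56 x 8 mm. A saddle 17 mm wide and 9 deep carries the last 10 mm of the handle, a U-notch 11 wide and 12 deep the rod 35 mm before its tip: lift straight up. The other 60 mm of the handle are free.
- solder_spool: Solder spool, 59 x 72 x 41 mm, standing near the pump's tube; a bystander. Origin under its middle.
- cleaner_bottle: Plastic dropper bottle, 55 mm across, 122 mm tall, standing; a bystander. Origin under its middle.

How it is judged:
By the outcome, as a careful person would: the job done as asked, in the order asked, and still so for the second after the job is handed in, while the arm keeps its last pose, push and grip.
It also fails if it takes over 48 s, if anything falls off the work surface, if the arm or the gripper's body presses on something with over 40 N, if the wrist force passes 120 N, or if a joint passes its speed limit or range.

## Working session

There is one attempt and no reset: what is moved stays moved. The work goes in short steps, Python scripts to look and compute and a tool call to move; the robot and the scene stay as the last step left them, time stands still between calls to the robot, and variables do not carry over. Pictures are saved under pics/ and viewed, at most 10 in all, crops included, and the job is handed in when it is done.

Besides the shell and the picture viewer there is one more tool, called by a JSON object that holds its "fn" and its "kwargs". arm_command: Moves the arm, as the interface text tells. Its arguments: {"type":"object","properties":{"targets":{"type":"array","items":{"type":"array","items":{"type":"array","items":{"type":"number"}}}},"jaw":{"type":"number"},"newtons":{"type":"number"}},"required":["targets"]}

```bash
mkdir -p pics
cat > h.py <<'E'
import numpy as np,cv2,pickle
from cell import arm
from scipy.spatial.transform import Rotation as R
def K(d): return np.array([[d['fx'],0,d['cx']],[0,d['fy'],d['cy']],[0,0,1.]])
def rotm(d):
    r=np.array(d['rotation'],float); return r if r.shape==(3,3) else R.from_rotvec(r).as_matrix()
def cloud(d):
    h,w=d['z_map'].shape; u,v=np.meshgrid(np.arange(w),np.arange(h))
    p=cv2.undistortPoints(np.stack([u,v],-1).reshape(-1,1,2).astype(np.float64),K(d),np.array(d['dist'])).reshape(h,w,2)
    c=np.concatenate([p,np.ones((h,w,1))],-1)*d['z_map'][...,None]
    return c@rotm(d).T+np.array(d['xyz'])
def snap(n,tag):
    d=arm.get_image(n); cv2.imwrite(f'pics/{tag}.png',d['pixels'][...,::-1]); pickle.dump(d,open(f'{tag}.pkl','wb')); return d
E
python3 - <<'E'
from h import *
for n in('side','top'):
    d=snap(n,n+'0'); print(n,d['xyz'],rotm(d).round(3).tolist(),d['fx'])
print(arm.observe())
E
```

```text
side [0.11288456 0.54823273 0.66997321] [[-0.848, -0.355, 0.393], [-0.529, 0.552, -0.644], [0.012, -0.754, -0.657]] 385.60476788653875
top [0.29989328 0.01336467 1.34636858] [[0.017, -0.991, 0.135], [-1.0, -0.019, -0.013], [0.016, -0.135, -0.991]] 461.79241853851175
{'clock': 0.1, 'joints': array([ 1.03241207,  0.43516739,  0.02496273,  1.57400258, -0.01158375,
        1.13399674, -0.07508029]), 'dq': array([-3.31154996e-04, -1.79456617e-04, -4.38986074e-05, -2.45151087e-03,
       -5.36125536e-04,  4.61406721e-04,  6.74354859e-04]), 'joint_efforts': array([ 2.51793790e-03, -6.69129825e+01,  9.87632163e-01, -3.15148044e+01,
       -6.05577766e-02,  3.73353297e-02,  5.56127338e-05]), 'position': array([ 0.26359924, -0.5662174 ,  0.24501593]), 'ee_rot': array([-3.06599531e+00, -6.78780450e-01,  6.98063369e-04]), 'force': array([ 0.37459301,  0.31202386, -0.27074781]), 'ft_torque': array([-0.00336782,  0.01787813, -0.02898412]), 'gripper_force': 0.0, 'width': 0.9996655303649594}
```

View pics/side0.png

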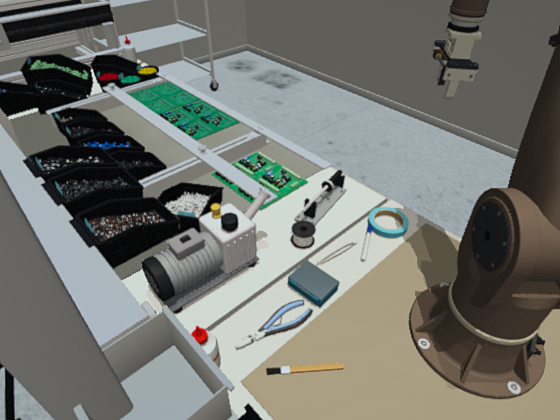

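View pics/top0.png

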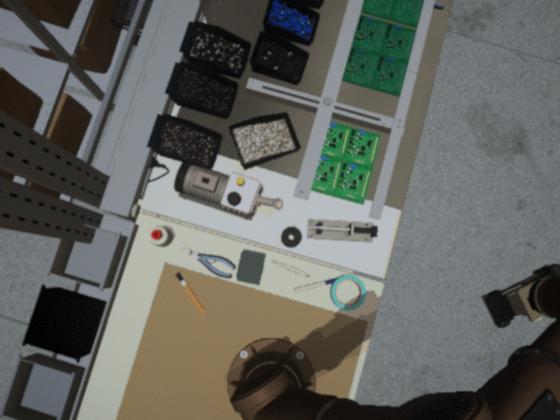

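The side view shows the pump at about (210,255), its tube up to about (265,193), the rest at (322,197) and the spool at (303,235). In the top view the tube mouth is near (280,204) and the rest near (343,230), with the black handle towards the right. Next I take a closer crop and 3D points.

Run:
```python
from h import *
t=pickle.load(open('top0.pkl','rb')); s=pickle.load(open('side0.pkl','rb'))
a=cv2.resize(t['pixels'][165:265,215:395],None,fx=4.4,fy=4.4,interpolation=2)[:300*2]
b=cv2.resize(s['pixels'][160:260,190:360],None,fx=4.4,fy=4.4,interpolation=2)
cv2.imwrite('pics/c1.png',a[...,::-1]);cv2.imwrite('pics/c2.png',b[...,::-1])
for n,d in(('top',t),('side',s)):
    c=cloud(d)
    roi=np.zeros(c.shape[:2],bool)
    if n=='top': roi[210:250,300:390]=1
    else: roi[165:230,290:355]=1
    for lo,hi in((0.004,0.015),(0.03,.049),(.052,.07)):
        m=roi&(c[...,2]>lo)&(c[...,2]<hi); p=c[m]
        if len(p)<5: continue
        r=cv2.minAreaRect((p[:,:2]*1000).astype(np.float32)); print(n,'rest',lo,hi,len(p),r)
        q=p[:,:2]; vv=np.linalg.svd(q-q.mean(0))[2][0]; print('  mean',p.mean(0).round(4),'dir',vv.round(3))
    roi[:]=0
    if n=='top': roi[190:215,255:290]=1
    else: roi[175:225,240:280]=1
    m=roi&(c[...,2]>.06)&(c[...,2]<.2); p=c[m]; print(n,'tube',len(p),p.min(0).round(3),p.max(0).round(3))
    roi[:]=0
    if n=='top': roi[160:220,170:290]=1
    else: roi[195:310,140:262]=1
    m=roi&(c[...,2]>.1)&(c[...,2]<.2);p=c[m]
    print('pump',cv2.minAreaRect((p[:,:2]*1000).astype(np.float32)))
c=cloud(t)
print((c[230,300:385:3]*1000).round().astype(int).tolist())
print((c[203,240:292:2]*1000).round().astype(int).tolist())
```

```text
top rest 0.004 0.015 794 ((436.7508239746094, -211.4226531982422), (112.09663391113281, 258.7296447753906), 1.0955489873886108)
  mean [ 0.4312 -0.1941  0.0076] dir [0.033 0.999]
top rest 0.03 0.049 87 ((429.41864013671875, -183.16712951660156), (45.43914794921875, 222.02597045898438), 5.374630928039551)
  mean [ 0.427  -0.192   0.0427] dir [ 0.059 -0.998]
top rest 0.052 0.07 359 ((447.4905700683594, -201.92147827148438), (63.25611114501953, 213.43934631347656), 5.516185760498047)
  mean [ 0.4447 -0.2325  0.0604] dir [ 0.189 -0.982]
top tube 266 [ 0.472 -0.017  0.066] [0.536 0.053 0.156]
pump ((534.7444458007812, 133.14370727539062), (315.5976867675781, 105.91262817382812), 66.4184341430664)
side rest 0.004 0.015 1089 ((449.99920654296875, -236.4620819091797), (183.93051147460938, 282.3195495605469), 30.425756454467773)
  mean [ 0.4692 -0.2231  0.0083] dir [-0.676  0.736]
side rest 0.03 0.049 306 ((426.3780517578125, -161.31381225585938), (57.90845489501953, 251.73416137695312), 6.938967704772949)
  mean [ 0.4192 -0.1119  0.0407] dir [-0.029  1.   ]
side rest 0.052 0.07 336 ((432.078
[... 503 characters left out ...]
 [433, -183, 1], [433, -191, 8], [433, -200, 6], [433, -208, 10], [433, -217, 9], [428, -216, 65], [428, -225, 61], [429, -234, 60], [429, -242, 58], [429, -250, 63], [428, -257, 67], [429, -266, 64], [429, -275, 62], [430, -285, 59], [436, -308, -2], [436, -316, -1], [437, -326, -5]]
[[489, 93, 121], [489, 87, 125], [490, 82, 120], [490, 77, 117], [490, 71, 121], [490, 66, 124], [490, 61, 119], [492, 56, 108], [493, 50, 103], [493, 45, 105], [492, 39, 113], [491, 34, 116], [491, 28, 122], [489, 23, 130], [489, 18, 132], [488, 12, 140], [487, 7, 146], [486, 2, 153], [490, -4, 129], [490, -9, 134], [490, -14, 134], [511, -23, -4], [512, -29, -6], [511, -35, -3], [511, -41, -3], [511, -47, 2]]
```

View pics/c1.png

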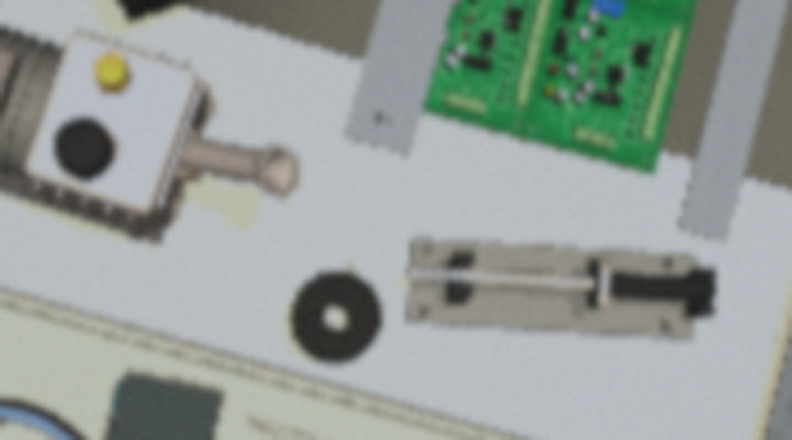

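View pics/c2.png

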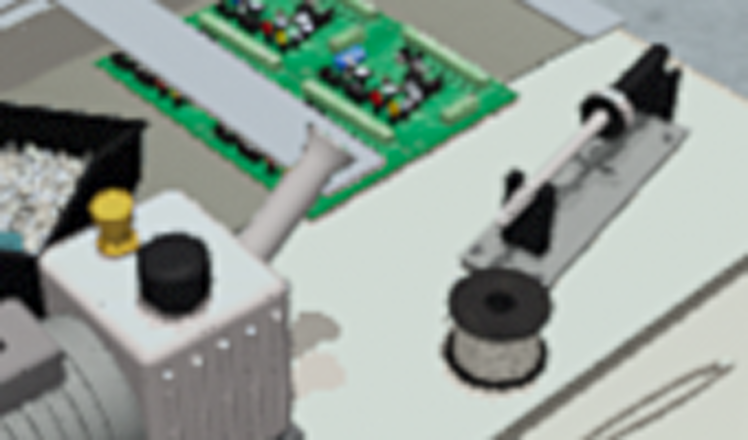

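The crops show the handle lying to the right of the collar, which is at c1 (605,283), with the saddle at the far end. The tube mouth is at about c1 (281,172) and c2 (333,142). I measure the tube axis as the intersection of the two view planes, and the rod with rays at its own height.

```bash
cat >> h.py <<'E'
def rays(d,uv):
    p=cv2.undistortPoints(np.array(uv,float).reshape(-1,1,2),K(d),np.array(d['dist'])).reshape(-1,2)
    r=np.c_[p,np.ones(len(p))]@rotm(d).T; return r/np.linalg.norm(r,axis=1)[:,None]
def onz(d,uv,z):
    r=rays(d,uv); o=np.array(d['xyz']); return o+r*((z-o[2])/r[:,2])[:,None]
E
python3 - <<'E'
from h import *
D={n:pickle.load(open(n+'0.pkl','rb')) for n in('top','side')}
N={}
for n,d in D.items():
    c=cloud(d); hgt=c[...,2]
    m=(hgt>.07)&(hgt<.17)&(c[...,0]>.44)&(c[...,0]<.56)&(c[...,1]<.075)&(c[...,1]>-.05)
    nl,lab,st,ce=cv2.connectedComponentsWithStats(m.astype(np.uint8))
    m=lab==1+np.argmax(st[1:,4])
    v,u=np.nonzero(m); print(n,len(u),u.min(),u.max(),v.min(),v.max(),'y',c[m][:,1].min())
    # centreline by slices
    pts=[]
    if n=='top':
        for k in range(u.min(),u.max()+1):
            w=v[u==k]; pts.append((k,(w.min()+w.max())/2,len(w)))
    else:
        for k in range(v.min(),v.max()+1):
            w=u[v==k]; pts.append(((w.min()+w.max())/2,k,len(w)))
    print([tuple(map(float,p)) for p in pts])
d=D['top']; f=lambda x,y:(215+(x+.5)/4.4-.5,165+(y+.5)/4.4-.5)
print('rod tip,collar', onz(d,[f(410,273),f(590,283),f(606,284)],.052).round(4).tolist())
print('handle', onz(d,[f(615,285),f(655,287),f(690,289),f(715,290)],.063).round(4).tolist())
s=D['side']; g=lambda x,y:(190+(x+.5)/4.4-.5,160+(y+.5)/4.4-.5)
print('side handle/collar/rod', onz(s,[g(607,112),g(500,222),g(590,125)],.05).round(4).tolist())
a,b=rays(d,[f(281,172)])[0],rays(s,[g(333,142)])[0]
A=np.c_[a,-b]; t=np.linalg.lstsq(A,np.array(s['xyz'])-d['xyz'],rcond=None)[0]
print('mouth',np.array(d['xyz'])+a*t[0],np.array(s['xyz'])+b*t[1])
print('mouth z=.145',onz(d,[f(281,172)],.145),onz(s,[g(333,142)],.145))
# pump case top corners
print('case', onz(d,[f(80,32),f(197,75),f(155,212),f(27,170)],.125).round(4).tolist())
E
```

```text
top 584 247 281 178 215 y -0.016988251588723084
[(247.0, 202.0, 25.0), (248.0, 196.5, 38.0), (249.0, 196.5, 38.0), (250.0, 196.5, 36.0), (251.0, 196.5, 36.0), (252.0, 195.5, 34.0), (253.0, 194.0, 31.0), (254.0, 193.5, 28.0), (255.0, 192.5, 26.0), (256.0, 192.5, 26.0), (257.0, 192.5, 26.0), (258.0, 192.5, 24.0), (259.0, 192.5, 20.0), (260.0, 194.5, 13.0), (261.0, 195.0, 11.0), (262.0, 200.5, 8.0), (263.0, 201.0, 7.0), (264.0, 201.0, 7.0), (265.0, 201.5, 8.0), (266.0, 201.5, 8.0), (267.0, 201.5, 8.0), (268.0, 202.0, 7.0), (269.0, 202.0, 7.0), (270.0, 202.5, 8.0), (271.0, 202.5, 8.0), (272.0, 202.5, 8.0), (273.0, 203.0, 9.0), (274.0, 204.0, 9.0), (275.0, 204.0, 11.0), (276.0, 204.0, 11.0), (277.0, 203.5, 12.0), (278.0, 203.5, 12.0), (279.0, 203.5, 10.0), (280.0, 203.0, 9.0), (281.0, 203.0, 5.0)]
side 560 221 271 188 242 y -0.01623696127532559
[(260.5, 188.0, 2.0), (261.0, 189.0, 3.0), (262.0, 190.0, 5.0), (262.5, 191.0, 6.0), (263.0, 192.0, 7.0), (263.5, 193.0, 10.0), (264.0, 194.0, 11.0), (264.5, 195.0, 12.0), (264.5, 196.0, 14.0), (263.5, 197.0, 14.0), (262.5, 198.0, 14.0), (261.5, 19
[... 816 characters left out ...]
 237.0, 2.0), (255.5, 238.0, 2.0), (255.5, 239.0, 2.0), (255.0, 240.0, 1.0), (255.0, 241.0, 1.0), (255.0, 242.0, 1.0)]
rod tip,collar [[0.4364, -0.0956, 0.052], [0.432, -0.2114, 0.052], [0.4316, -0.2217, 0.052]]
handle [[0.4299, -0.2255, 0.063], [0.4291, -0.2511, 0.063], [0.4282, -0.2736, 0.063], [0.4279, -0.2896, 0.063]]
side handle/collar/rod [[0.4331, -0.2233, 0.05], [0.4377, -0.0987, 0.05], [0.4359, -0.2061, 0.05]]
mouth [ 0.4860385  -0.01002354  0.14404427] [ 0.48890089 -0.0084802   0.14445741]
mouth z=.145 [[ 0.48589053 -0.01000494  0.145     ]] [[ 0.48851266 -0.00790539  0.145     ]]
case [[0.5735, 0.1143, 0.125], [0.548, 0.042, 0.125], [0.463, 0.0656, 0.125], [0.4873, 0.1439, 0.125]]
```

```bash
cat >> h.py <<'E'
def frame(z,x):  # tool rotation from z and approx x
    z=np.array(z,float);z/=np.linalg.norm(z);x=np.array(x,float);x-=z*(x@z);x/=np.linalg.norm(x)
    return np.c_[x,np.cross(z,x),z]
def plan(P,Rt,n,start=None):
    o=arm.observe(); p=np.array(o['position']);r=R.from_rotvec(o['ee_rot'])
    if start: p,r=start
    dw=(np.array(P)-p)/n; w=(r.inv()*R.from_matrix(Rt)).as_rotvec()/n
    print('dist',np.linalg.norm(dw)*n,'deg',np.degrees(np.linalg.norm(w))*n)
    rows=[]
    for k in range(n):
        rows.append([float(x) for x in np.r_[(r.inv().apply(dw)).round(4),w.round(3)]]); r=r*R.from_rotvec(w)
    print(str(rows).replace(' ',''))
def rel(P=None):
    o=arm.observe();M=R.from_rotvec(o['ee_rot']).as_matrix();print(o['clock'],o['position'].round(4),'x',M[:,0].round(3),'z',M[:,2].round(3),'F',o['force'].round(1),'w',round(o['width']*.0918,4),o['gripper_force'],o['joints'].round(2))
E
python3 - <<'E'
from h import *
d=pickle.load(open('top0.pkl','rb'))
M=np.array([.487,-.009,.145])
for yaw in(15,18,21):
    a=np.radians(yaw);h=np.array([np.sin(a),np.cos(a),0])
    for L in (.03,.07):
        p=M+L*(h*np.cos(np.radians(40))-[0,0,np.sin(np.radians(40))])
        c=rotm(d).T@(p-d['xyz']); u=cv2.projectPoints(c.reshape(1,3),np.zeros(3),np.zeros(3),K(d),np.array(d['dist']))[0].ravel()
        print(yaw,L,u.round(2))
print([x for x in dir(arm) if x[0]!='_'])
plan([.430,-.2585,.15],frame([0,0,-1],[.042,.999,0]),10)
E
```

```text
15 0.03 [269.69 202.03]
15 0.07 [258.88 200.43]
18 0.03 [269.83 201.61]
18 0.07 [259.2  199.46]
21 0.03 [269.99 201.19]
21 0.07 [259.56 198.51]
['PlanningError', 'get_image', 'observe', 'sign_off', 'tip_reach']
dist 0.36250136099538116 deg 62.625921641509585
[[0.0281,-0.0209,0.0095,-0.0,-0.0,-0.109],[0.0302,-0.0177,0.0095,-0.0,-0.0,-0.109],[0.0319,-0.0143,0.0095,-0.0,-0.0,-0.109],[0.0333,-0.0107,0.0095,-0.0,-0.0,-0.109],[0.0343,-0.007,0.0095,-0.0,-0.0,-0.109],[0.0348,-0.0032,0.0095,-0.0,-0.0,-0.109],[0.035,0.0006,0.0095,-0.0,-0.0,-0.109],[0.0347,0.0044,0.0095,-0.0,-0.0,-0.109],[0.034,0.0082,0.0095,-0.0,-0.0,-0.109],[0.0329,0.0118,0.0095,-0.0,-0.0,-0.109]]
```

{"fn": "arm_command", "kwargs": {"targets": [[[0.0281, -0.0209, 0.0095, 0, 0, -0.109], [0.0302, -0.0177, 0.0095, 0, 0, -0.109], [0.0319, -0.0143, 0.0095, 0, 0, -0.109], [0.0333, -0.0107, 0.0095, 0, 0, -0.109], [0.0343, -0.007, 0.0095, 0, 0, -0.109], [0.0348, -0.0032, 0.0095, 0, 0, -0.109], [0.035, 0.0006, 0.0095, 0, 0, -0.109], [0.0347, 0.0044, 0.0095, 0, 0, -0.109], [0.034, 0.0082, 0.0095, 0, 0, -0.109], [0.0329, 0.0118, 0.0095, 0, 0, -0.109]]], "jaw": 0.0918}}

```text
clock: 1.35
position: [0.4316, -0.2572, 0.1502]
ee_rot: [2.264, 2.178, 0.0]
force: [0.8, 0.3, -0.0]
width: 0.998
gripper_force: 0.0
```

Run:
```python
from h import *
rel(); plan([.430,-.2585,.15],frame([0,0,-1],[.042,.999,0]),1)
```

```text
1.35 [ 0.4316 -0.2572  0.1502] x [0.039 0.999 0.   ] z [ 0.  0. -1.] F [ 0.8  0.3 -0. ] w 0.0916 0.0 [ 0.69  0.37 -0.33  1.96  0.16  0.83  0.23]
dist 0.0020508830411373902 deg 0.19221189793018412
[[-0.0013,-0.0016,0.0002,0.0,-0.0,0.003]]
```

{"fn": "arm_command", "kwargs": {"targets": [[[-0.0013, -0.001, 0.04, 0, 0, 0], [0, 0, 0.035, 0, 0, 0], [0, 0, 0.018, 0, 0, 0], [0, 0, 0.007, 0, 0, 0], [0, 0, 0, 0, 0, 0]]], "jaw": 0.04}}

```text
clock: 1.98
position: [0.4299, -0.26, 0.0506]
ee_rot: [-2.269, -2.172, -0.0]
force: [0.4, 0.1, 0.8]
width: 0.501
gripper_force: 0.0
```

{"fn": "arm_command", "kwargs": {"targets": [[[0, 0, 0, 0, 0, 0], [0, 0, 0, 0, 0, 0], [0, 0, 0, 0, 0, 0], [0, 0, 0, 0, 0, 0]]], "jaw": 0, "newtons": 5}}

```text
clock: 2.48
position: [0.4299, -0.2606, 0.0511]
ee_rot: [2.271, 2.17, 0.0]
force: [-0.7, 0.5, 5.0]
width: 0.151
gripper_force: 5.0
```

Run:
```python
from h import *
rel()
d=snap('side','side1')
cv2.imwrite('pics/c3.png',cv2.resize(d['pixels'][150:250,260:390],None,fx=5,fy=5,interpolation=2)[...,::-1])
```

```text
2.475 [ 0.4299 -0.2606  0.0511] x [ 0.045  0.999 -0.   ] z [ 0.001 -0.    -1.   ] F [-0.7  0.5  5. ] w 0.0139 4.99963603913784 [ 0.65  0.52 -0.28  2.05  0.24  0.6   0.16]
```

View pics/c3.png

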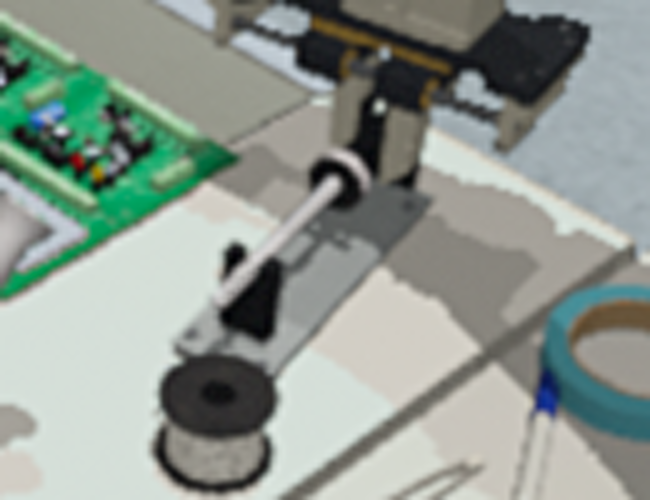

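The picture shows both fingers astride the handle behind the collar, which is at c3 (340,175), and the opening of 13.9 mm matches the handle. I firm the grip and lift.

{"fn": "arm_command", "kwargs": {"targets": [[[0, 0, 0, 0, 0, 0], [0, 0, 0, 0, 0, 0], [0, 0, -0.008, 0, 0, 0], [0, 0, -0.02, 0, 0, 0], [0, 0, -0.04, 0, 0, 0], [0, 0, -0.05, 0, 0, 0], [0, 0, -0.05, 0, 0, 0], [0, 0, -0.03, 0, 0, 0], [0, 0, 0, 0, 0, 0]]], "jaw": 0, "newtons": 30}}

```text
clock: 3.65
position: [0.4307, -0.2608, 0.2513]
ee_rot: [2.268, 2.168, 0.002]
force: [0.0, -1.4, -2.0]
width: 0.152
gripper_force: 30.0
```

```bash
cat >> h.py <<'E'
def tube(yaw,M):
    a=np.radians(yaw);h=np.array([np.sin(a),np.cos(a),0]);e=np.radians(40)
    ax=h*np.cos(e)-np.array([0,0,np.sin(e)]); zt=-(h*np.sin(e)+np.array([0,0,np.cos(e)]))
    return ax,frame(zt,ax)
E
python3 - <<'E'
from h import *
rel()
d=snap('side','side2');t=snap('top','top2')
a=cv2.resize(d['pixels'][90:230,240:380],None,fx=4,fy=4,interpolation=2)
b=cv2.resize(t['pixels'][160:260,290:400],None,fx=4,fy=4,interpolation=2)
im=np.zeros((560,1000,3),np.uint8);im[:,:560]=a;im[:400,560:]=b
cv2.imwrite('pics/c4.png',cv2.resize(im,(800,448))[...,::-1])
M=np.array([.486,-.009,.145]);ax,Rt=tube(18,M)
P=M-ax*.193; print(P,ax); plan(P,Rt,10)
E
```

```text
3.65 [ 0.4307 -0.2608  0.2513] x [ 0.045  0.999 -0.002] z [ 0.004 -0.002 -1.   ] F [ 0.  -1.4 -2. ] w 0.014 29.998480081558228 [ 0.72  0.26 -0.35  1.84  0.1   1.06  0.29]
[ 0.44031289 -0.14961045  0.26905801] [ 0.23672075  0.72855156 -0.64278761]
dist 0.11315616900412678 deg 42.75124613314081
[[0.0111,0.0006,-0.0021,0.009,-0.069,0.026],[0.0109,0.0003,-0.0028,0.009,-0.069,0.026],[0.0107,-0.0,-0.0036,0.009,-0.069,0.026],[0.0104,-0.0003,-0.0043,0.009,-0.069,0.026],[0.0101,-0.0006,-0.005,0.009,-0.069,0.026],[0.0097,-0.0009,-0.0057,0.009,-0.069,0.026],[0.0093,-0.0012,-0.0064,0.009,-0.069,0.026],[0.0088,-0.0015,-0.007,0.009,-0.069,0.026],[0.0082,-0.0018,-0.0076,0.009,-0.069,0.026],[0.0076,-0.0021,-0.0081,0.009,-0.069,0.026]]
```

View pics/c4.png

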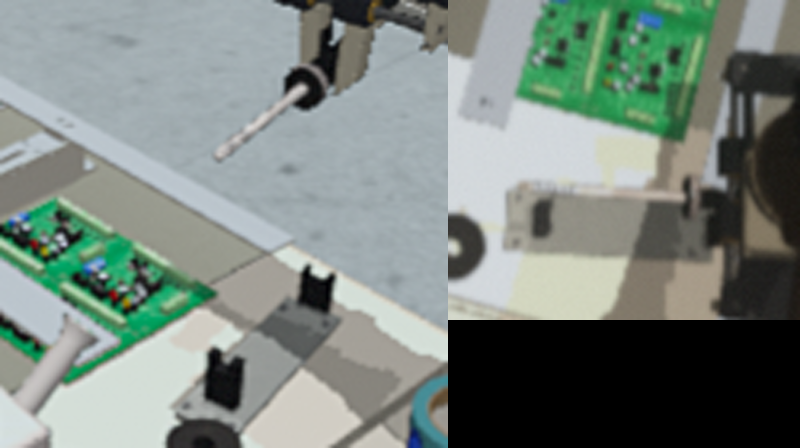

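Side view: the rod is clear of the rest and level, with its tip at about c4 (217,156). I go to the pre-insertion pose, stopping 30 mm short of the mouth.

{"fn": "arm_command", "kwargs": {"targets": [[[0.011, 0.0006, -0.0021, 0.009, -0.069, 0.026], [0.0109, 0.0003, -0.0028, 0.009, -0.069, 0.026], [0.0107, 0, -0.0036, 0.009, -0.069, 0.026], [0.0104, -0.0003, -0.0043, 0.009, -0.069, 0.026], [0.0101, -0.0006, -0.005, 0.009, -0.069, 0.026], [0.0097, -0.0009, -0.0057, 0.009, -0.069, 0.026], [0.0093, -0.0012, -0.0064, 0.009, -0.069, 0.026], [0.0088, -0.0015, -0.007, 0.009, -0.069, 0.026], [0.0082, -0.0018, -0.0076, 0.009, -0.069, 0.026], [0.0076, -0.0021, -0.0081, 0.009, -0.069, 0.026]]]}}

```text
clock: 5.0
position: [0.4403, -0.1497, 0.2684]
ee_rot: [2.125, 1.542, -0.771]
force: [-0.0, -0.2, -0.6]
width: 0.151
gripper_force: 30.0
```

Run:
```python
from h import *
s=pickle.load(open('side2.pkl','rb'));t=pickle.load(open('top2.pkl','rb'))
print('lifted: tip side',onz(s,[(307.8,138.7)],.25).round(4),'top tip,collar',onz(t,[(311.6,217.8),(366.6,220.9)],.25).round(4))
rel()
d=snap('side','side3');t=snap('top','top3')
a=cv2.resize(d['pixels'][110:220,230:330],None,fx=5,fy=5,interpolation=2)
b=cv2.resize(t['pixels'][170:240,255:345],None,fx=5,fy=5,interpolation=2)
im=np.zeros((550,950,3),np.uint8);im[:,:500]=a;im[:350,500:]=b
cv2.imwrite('pics/c5.png',cv2.resize(im,(798,462))[...,::-1])
M=np.array([.486,-.009,.145]);ax,Rt=tube(18,M)
plan(M-ax*.193,Rt,1)
```

```text
lifted: tip side [[ 0.4388 -0.0988  0.25  ]] top tip,collar [[ 0.437  -0.0879  0.25  ]
 [ 0.432  -0.2203  0.25  ]]
5.0 [ 0.4403 -0.1497  0.2684] x [ 0.238  0.729 -0.642] z [-0.198 -0.611 -0.767] F [-0.  -0.2 -0.6] w 0.0139 29.997710287570953 [ 0.06  0.35 -0.37  1.89  0.67  1.44 -0.91]
dist 0.002501501556566205 deg 0.291135899780139
[[-0.0025,-0.0001,-0.0,0.002,-0.003,0.003]]
```

View pics/c5.png

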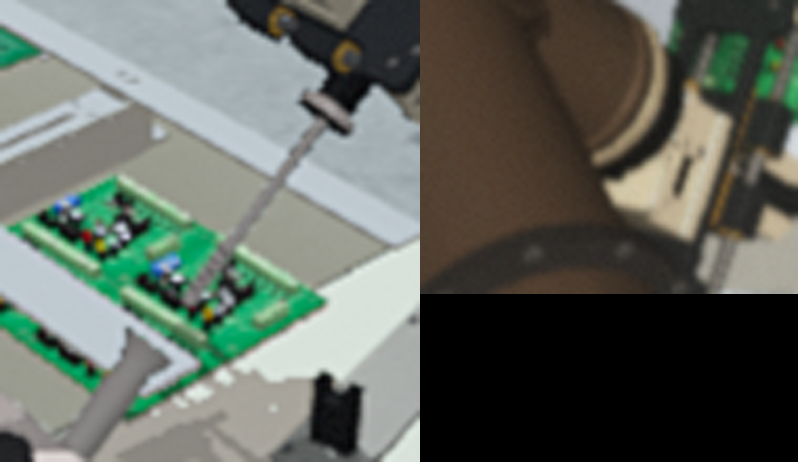

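```bash
cat >> h.py <<'E'
def proj(d,P):
    c=(np.atleast_2d(P)-d['xyz'])@rotm(d); return cv2.projectPoints(c.reshape(-1,1,3),np.zeros(3),np.zeros(3),K(d),np.array(d['dist']))[0].reshape(-1,2)
E
python3 - <<'E'
from h import *
d=pickle.load(open('side3.pkl','rb'));s0=pickle.load(open('side0.pkl','rb'))
c=cloud(d);v,u=np.mgrid[:420,:560]
m=(c[...,2]>.15)&(u>262)&(u<306)&(v>140)&(v<195)&(c[...,0]>.3)&(c[...,0]<.6)
m&=(c[...,1]<.05)
U,V=u[m],v[m]; cv_=[(r,U[V==r].mean()) for r in np.unique(V) if (V==r).sum()<9]
cv_=np.array(cv_); print('rows',cv_[0],cv_[-1],len(cv_)); k=np.polyfit(cv_[:,0],cv_[:,1],1); print('rod u(v)',k,'res',np.std(cv_[:,1]-np.polyval(k,cv_[:,0])),'rows',cv_[-4:])
print('depth-rod mean',np.median(c[m],0))
P=np.array([.4403,-.1497,.2684]);x=np.array([.238,.729,-.642])
q=proj(d,[P+x*.043,P+x*.163]);print('pred collar,tip',q,'line at those rows',np.polyval(k,q[:,1]))
# tube line in side0: right edge/left edge from intensity along rows
g=s0['pixels'].astype(int)
for r in (200,204,208,212): print(r,[tuple(p) for p in g[r,244:268].tolist()])
M=np.array([.486,-.009,.145]);ax,_=tube(18,M)
print('pred tube',proj(d,[M,M+ax*.03,M+ax*.06]))
E
```

```text
rows [141. 304.] [194.  266.5] 47
rod u(v) [ -0.76850727 413.56493241] res 0.9826682399249045 rows [[191.  264. ]
 [192.  264.5]
 [193.  265. ]
 [194.  266.5]]
depth-rod mean [ 0.46552083 -0.06423012  0.19501456]
pred collar,tip [[307.12845837 137.05302508]
 [274.52587707 181.19501835]] line at those rows [308.2386857  274.31524278]
200 [(151, 149, 139), (152, 148, 139), (137, 138, 124), (86, 126, 91), (31, 133, 76), (0, 142, 80), (0, 139, 79), (0, 126, 71), (0, 137, 76), (66, 140, 96), (144, 148, 142), (182, 176, 177), (192, 187, 186), (193, 190, 188), (191, 189, 186), (188, 184, 183), (181, 178, 177), (172, 169, 168), (155, 154, 151), (133, 129, 128), (109, 111, 110), (149, 161, 166), (188, 198, 206), (189, 199, 207)]
204 [(147, 149, 138), (147, 149, 138), (147, 149, 138), (147, 149, 137), (147, 148, 136), (148, 148, 137), (152, 151, 143), (164, 161, 158), (182, 176, 176), (192, 187, 186), (194, 191, 189), (192, 189, 188), (190, 186, 185), (183, 179, 179), (172, 170, 168), (158, 154, 153), (140, 134, 135), (112, 109, 109), (75, 114, 88), (86, 135, 104), (115, 139, 116), (84, 142, 9
[... 245 characters left out ...]
8, 155, 154), (137, 133, 133), (111, 108, 107), (77, 102, 85), (29, 127, 77), (7, 141, 79), (39, 133, 78), (85, 126, 92), (137, 138, 126), (171, 168, 163), (197, 202, 198), (213, 222, 216)]
212 [(116, 119, 114), (157, 157, 155), (182, 180, 179), (192, 189, 187), (196, 192, 190), (195, 191, 189), (191, 188, 186), (184, 181, 179), (173, 170, 168), (159, 156, 155), (134, 132, 131), (111, 109, 109), (140, 147, 141), (192, 203, 196), (212, 223, 216), (212, 222, 215), (210, 220, 213), (210, 220, 213), (209, 220, 213), (209, 219, 212), (209, 218, 212), (208, 218, 212), (208, 218, 211), (207, 218, 211)]
pred tube [[266.52046186 192.01013484]
 [258.46937539 202.95308083]
 [250.44567778 213.86072127]]
```

Run:
```python
from h import *
t=pickle.load(open('top0.pkl','rb'));g=t['pixels'].astype(int).sum(2)//3
for u in (262,265,268,271,274,276,278,280,282): print(u,g[192:216,u].tolist())
print('row203',g[203,262:292].tolist())
M=np.array([.486,-.009,.145]);ax,_=tube(18,M)
print('pred',proj(t,[M,M+ax*.03,M+ax*.06]))
# rim outline predicted
Y=np.cross(ax,[0,0,1]);Y/=np.linalg.norm(Y);X=np.cross(Y,ax)
print('rim',proj(t,[M+.0155*Y,M-.0155*Y,M+.0155*X,M-.0155*X]).round(1).tolist())
s=pickle.load(open('side3.pkl','rb'));g=s['pixels'].astype(int)
print('rim side',proj(s,[M+.0155*Y,M-.0155*Y,M+.0155*X,M-.0155*X]).round(1).tolist())
for r in (146,152,158,164,170,176): print(r,g[r,268:306].sum(1).tolist())
```

```text
262 [147, 166, 180, 177, 154, 125, 129, 140, 141, 136, 125, 117, 142, 169, 178, 179, 179, 180, 178, 180, 183, 188, 188, 188]
265 [188, 187, 188, 186, 178, 152, 131, 132, 140, 138, 133, 117, 114, 148, 176, 183, 180, 178, 180, 179, 180, 179, 186, 187]
268 [188, 189, 188, 187, 181, 158, 129, 125, 134, 139, 137, 125, 113, 120, 154, 177, 178, 180, 179, 179, 178, 181, 180, 180]
271 [188, 188, 188, 187, 187, 181, 156, 127, 127, 134, 136, 129, 119, 117, 151, 177, 179, 179, 179, 180, 180, 180, 180, 181]
274 [188, 188, 191, 189, 186, 182, 160, 127, 121, 126, 128, 124, 126, 121, 126, 140, 162, 178, 185, 187, 186, 186, 187, 188]
276 [187, 187, 188, 187, 185, 169, 144, 123, 111, 116, 134, 147, 150, 140, 127, 121, 133, 163, 184, 188, 188, 189, 189, 188]
278 [187, 188, 188, 188, 185, 171, 141, 111, 110, 131, 148, 160, 166, 163, 155, 140, 133, 146, 171, 185, 190, 187, 188, 189]
280 [188, 187, 188, 189, 188, 182, 168, 147, 138, 146, 158, 163, 165, 159, 149, 140, 143, 159, 179, 188, 188, 190, 188, 189]
282 [188, 189, 188, 188, 188, 188, 185, 177, 164, 152, 147, 145, 144, 146, 148, 161, 177, 187, 189, 
[... 888 characters left out ...]
 455, 456, 453, 458, 457, 460, 448, 421, 401, 382, 375, 423, 464, 466, 460, 462, 463, 466, 466, 451, 421, 419, 473]
164 [343, 302, 289, 309, 301, 297, 310, 310, 304, 298, 335, 401, 434, 443, 453, 449, 468, 467, 422, 394, 387, 435, 475, 457, 455, 452, 454, 454, 457, 457, 454, 456, 460, 458, 462, 460, 461, 463]
170 [314, 336, 368, 357, 311, 246, 247, 257, 268, 283, 306, 345, 382, 399, 362, 305, 318, 298, 362, 505, 578, 560, 530, 504, 452, 446, 448, 452, 453, 453, 451, 452, 454, 453, 455, 456, 459, 455]
176 [244, 219, 296, 554, 614, 449, 269, 337, 364, 329, 338, 364, 345, 289, 193, 114, 156, 239, 342, 367, 323, 306, 256, 314, 324, 284, 309, 361, 435, 507, 559, 547, 493, 455, 453, 453, 454, 449]
```

Run:
```python
from h import *
t=pickle.load(open('top2.pkl','rb'));g=t['pixels'].astype(int).sum(2)//3
P=np.array([.4307,-.2608,.2513]);x=np.array([.045,.999,-.002])
print('pred',proj(t,[P+x*.05,P+x*.1,P+x*.163]))
for u in range(320,364,6): print(u,'from 210',g[210:232,u].tolist())
s=pickle.load(open('side2.pkl','rb'));g=s['pixels'].astype(int).sum(2)//3
print('side pred',proj(s,[P+x*.05,P+x*.1,P+x*.163]))
for u in range(310,332,4): print(u,'from 115',g[115:150,u].tolist())
# bench height check near pump/rest in both depth maps
for n in('top0','side0'):
    d=pickle.load(open(n+'.pkl','rb'));c=cloud(d);m=(abs(c[...,0]-.47)<.02)&(abs(c[...,1]+.06)<.02);print(n,np.median(c[m],0))
```

```text
pred [[362.7846967  220.36807042]
 [342.04381466 219.05858228]
 [315.84595682 217.40382686]]
320 from 210 [215, 214, 215, 214, 215, 212, 200, 188, 185, 164, 144, 128, 94, 64, 57, 52, 53, 55, 52, 52, 52, 56]
326 from 210 [214, 214, 214, 214, 213, 210, 203, 194, 183, 171, 147, 132, 136, 142, 141, 141, 141, 140, 139, 141, 140, 139]
332 from 210 [214, 215, 214, 213, 213, 214, 211, 196, 190, 194, 176, 149, 140, 137, 139, 138, 139, 139, 139, 140, 140, 139]
338 from 210 [204, 205, 207, 206, 208, 208, 205, 191, 188, 197, 190, 159, 136, 138, 140, 137, 139, 139, 140, 141, 139, 139]
344 from 210 [204, 206, 211, 212, 213, 214, 214, 209, 188, 174, 170, 151, 134, 135, 138, 139, 139, 138, 137, 140, 138, 139]
350 from 210 [203, 204, 205, 210, 211, 213, 212, 205, 187, 175, 179, 169, 150, 140, 138, 137, 132, 128, 124, 112, 98, 95]
356 from 210 [119, 119, 119, 121, 121, 118, 118, 118, 121, 147, 174, 171, 132, 88, 76, 75, 74, 75, 73, 75, 74, 74]
362 from 210 [151, 154, 152, 152, 151, 146, 143, 138, 135, 137, 154, 170, 145, 100, 72, 69, 75, 81, 89, 93, 92, 90]
side pred [[333.3674471  118.16985899]
 [322
[... 569 characters left out ...]
, 170, 168, 167, 168, 169, 167, 168, 168, 169, 171]
322 from 115 [173, 172, 170, 169, 171, 171, 168, 169, 168, 171, 192, 207, 199, 164, 121, 142, 171, 173, 173, 174, 174, 173, 174, 173, 174, 173, 169, 167, 169, 169, 170, 168, 171, 171, 170]
326 from 115 [169, 169, 169, 167, 165, 165, 168, 186, 192, 179, 151, 147, 159, 168, 171, 169, 168, 168, 170, 171, 171, 171, 171, 170, 167, 170, 171, 168, 162, 165, 172, 172, 167, 166, 169]
330 from 115 [9, 7, 35, 111, 176, 194, 176, 145, 149, 162, 162, 166, 170, 170, 170, 167, 167, 162, 168, 169, 168, 170, 173, 175, 173, 166, 149, 134, 131, 151, 168, 172, 174, 172, 170]
top0 [ 0.46994215 -0.05939119 -0.00168463]
side0 [ 0.47120401 -0.05930507  0.0007584 ]
```

Both cameras, corrected by their views of the rod, put the mouth at x ≈ 0.488. I align and enter the flare.

```bash
cat > go.py <<'E'
from h import *
import sys
M=np.array([.4883,-.0095,.145]);ax,Rt=tube(18,M)
def go(s,n,off=(0,0)): rel(); plan(M-ax*s+Rt[:,1]*off[0]+Rt[:,2]*off[1],Rt,n)
def err():
    o=arm.observe();e=Rt.T@(o['position']-M);print('s',-e[0].round(4),'lat y,z',e[1:].round(4),'F tool',(Rt.T@o['force']).round(1),'T',o['ft_torque'].round(2),'rot',np.degrees((R.from_matrix(Rt).inv()*R.from_rotvec(o['ee_rot'])).as_rotvec()).round(2),o['clock'])
if __name__=='__main__':
    err(); go(float(sys.argv[1]),int(sys.argv[2]))
E
python3 go.py .180 2
```

```text
s 0.1907 lat y,z [-0.0022  0.0001] F tool [ 0.4 -0.9  1.3] T [ 0.84 -0.34 -0.04] rot [-0.11  0.19 -0.19] 5.1
5.1 [ 0.441  -0.1478  0.2675] x [ 0.234  0.732 -0.64 ] z [-0.196 -0.61  -0.768] F [-1.  -0.2 -1.3] w 0.014 29.999410808086395 [ 0.06  0.35 -0.37  1.89  0.67  1.44 -0.9 ]
dist 0.010912799394206087 deg 0.291135899780139
[[0.0053,0.0011,-0.0001,0.001,-0.002,0.002],[0.0053,0.0011,-0.0001,0.001,-0.002,0.002]]
```

{"fn": "arm_command", "kwargs": {"targets": [[[0.0053, 0.0011, 0, 0.001, -0.002, 0.002], [0.0053, 0.0011, 0, 0.001, -0.002, 0.002], [0.008, 0, 0, 0, 0, 0], [0.008, 0, 0, 0, 0, 0], [0.006, 0, 0, 0, 0, 0], [0, 0, 0, 0, 0, 0]]]}}

```text
clock: 5.85
position: [0.451, -0.1267, 0.2484]
ee_rot: [2.127, 1.536, -0.77]
force: [-0.4, -0.8, -1.7]
width: 0.151
gripper_force: 30.0
```

Run:
```python
from go import *
err()
d=snap('side','side4')
cv2.imwrite('pics/c6.png',cv2.resize(d['pixels'][120:225,225:325],None,fx=5.6,fy=5.6,interpolation=2)[...,::-1])
```

```text
s 0.1607 lat y,z [ 0.0007 -0.0002] F tool [ 0.4 -0.2  1.9] T [ 0.78 -0.34  0.05] rot [-0.02  0.02  0.34] 5.85
```

View pics/c6.png

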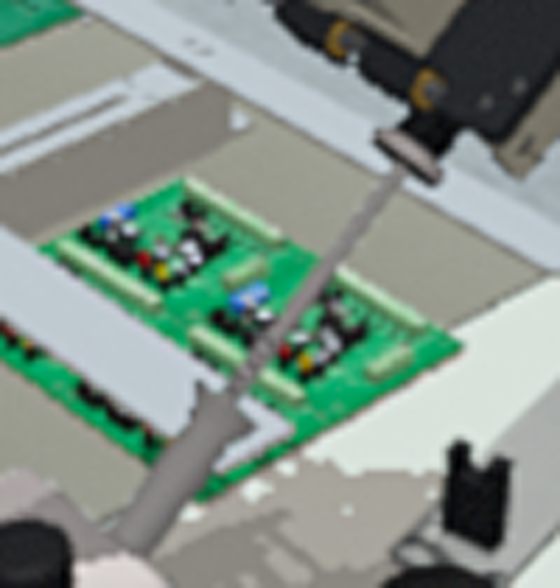

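The tip is at the flare at c6 (232,398), and the rod line runs into the tube axis, at about (193,450) for both. I go on slowly and watch the force.

{"fn": "arm_command", "kwargs": {"targets": [[[0.005, 0, 0, 0, 0, -0.003], [0.005, 0, 0, 0, 0, -0.003], [0.005, 0, 0, 0, 0, 0], [0.005, 0, 0, 0, 0, 0], [0, 0, 0, 0, 0, 0]]]}}

```text
clock: 6.52
position: [0.4558, -0.1121, 0.2356]
ee_rot: [2.124, 1.543, -0.772]
force: [-0.4, 0.5, -0.2]
width: 0.153
gripper_force: 30.0
```

```bash
python3 go.py .12 4
```

```text
s 0.1407 lat y,z [ 0.0008 -0.0002] F tool [ 0.4 -0.5 -0.1] T [ 0.91 -0.29 -0.  ] rot [-0.03  0.02  0.  ] 6.525
6.525 [ 0.4558 -0.1121  0.2356] x [ 0.237  0.729 -0.643] z [-0.198 -0.611 -0.766] F [-0.4  0.5 -0.2] w 0.0141 29.99981939792633 [-0.    0.42 -0.38  1.88  0.67  1.43 -1.  ]
dist 0.02067402282583886 deg 0.033533300983720774
[[0.0052,-0.0002,0.0001,0.0,-0.0,-0.0],[0.0052,-0.0002,0.0001,0.0,-0.0,-0.0],[0.0052,-0.0002,0.0001,0.0,-0.0,-0.0],[0.0052,-0.0002,0.0001,0.0,-0.0,-0.0]]
```

{"fn": "arm_command", "kwargs": {"targets": [[[0.006, 0, 0, 0, 0, 0], [0.006, 0, 0, 0, 0, 0], [0.006, 0, 0, 0, 0, 0], [0.006, 0, 0, 0, 0, 0], [0.006, 0, 0, 0, 0, 0]]]}}

```text
clock: 7.15
position: [0.463, -0.0902, 0.2163]
ee_rot: [2.124, 1.543, -0.772]
force: [-0.9, -0.2, -0.1]
width: 0.149
gripper_force: 30.0
```

```bash
python3 -c "
from go import *
err()"
```

```text
s 0.1107 lat y,z [ 0.0009 -0.0003] F tool [-0.3 -0.8  0.4] T [ 0.85 -0.25 -0.05] rot [-0.03  0.02  0.04] 7.15
```

{"fn": "arm_command", "kwargs": {"targets": [[[0.006, 0, 0, 0, 0, 0], [0.006, 0, 0, 0, 0, 0], [0.006, 0, 0, 0, 0, 0], [0.006, 0, 0, 0, 0, 0], [0.006, 0, 0, 0, 0, 0], [0.006, 0, 0, 0, 0, 0], [0, 0, 0, 0, 0, 0]]]}}

```text
clock: 8.02
position: [0.4716, -0.0639, 0.1931]
ee_rot: [2.124, 1.543, -0.772]
force: [-0.2, 1.4, 0.3]
width: 0.151
gripper_force: 30.0
```

```bash
python3 -c "
from go import *
err()
d=snap('side','side5')
cv2.imwrite('pics/c7.png',cv2.resize(d['pixels'][130:225,215:315],None,fx=5.8,fy=5.8,interpolation=2)[...,::-1])"
```

```text
s 0.0745 lat y,z [ 0.0009 -0.0003] F tool [ 0.8 -0.6 -1.1] T [ 1.03 -0.26 -0.01] rot [-0.03  0.04  0.  ] 8.025
```

View pics/c7.png

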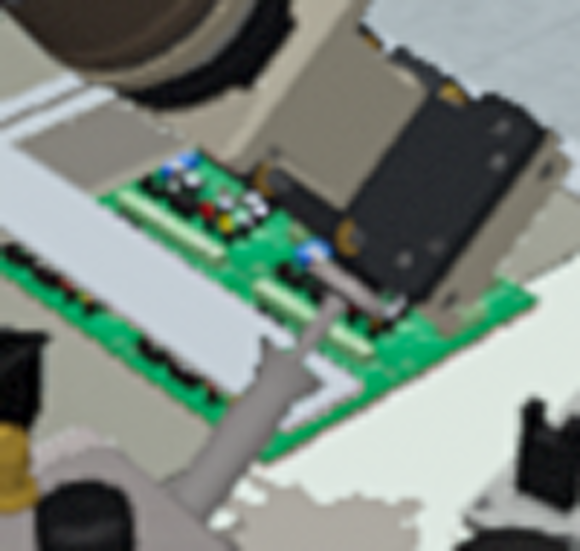

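The rod is well down the tube, with its gap to the collar at c7 (345,290) and the mouth at (285,370). Next comes the last stretch, more slowly.

{"fn": "arm_command", "kwargs": {"targets": [[[0.006, 0, 0, 0, 0, 0], [0.006, 0, 0, 0, 0, 0], [0.006, 0, 0, 0, 0, 0], [0.004, 0, 0, 0, 0, 0], [0.002, 0, 0, 0, 0, 0], [0, 0, 0, 0, 0, 0]]]}}

```text
clock: 8.82
position: [0.4772, -0.0467, 0.1779]
ee_rot: [2.124, 1.543, -0.772]
force: [-0.7, 1.3, -1.3]
width: 0.148
gripper_force: 30.0
```

{"fn": "arm_command", "kwargs": {"targets": [[[0.0015, 0, 0, 0, 0, 0], [0.0015, 0, 0, 0, 0, 0], [0, 0, 0, 0, 0, 0]]]}}

```text
clock: 9.2
position: [0.4779, -0.0446, 0.1761]
ee_rot: [2.124, 1.542, -0.772]
force: [-1.7, -0.0, 0.1]
width: 0.15
gripper_force: 30.0
```

```bash
python3 -c "
from go import *
err()"
```

```text
s 0.0481 lat y,z [ 0.0009 -0.0003] F tool [-0.5 -1.6  0.3] T [ 0.97 -0.13 -0.04] rot [-0.03  0.02  0.04] 9.2
```

{"fn": "arm_command", "kwargs": {"targets": [[[0.0012, 0, 0, 0, 0, 0], [0.0012, 0, 0, 0, 0, 0], [0, 0, 0, 0, 0, 0]]]}}

```text
clock: 9.57
position: [0.4783, -0.0434, 0.1749]
ee_rot: [2.124, 1.541, -0.773]
force: [-2.7, -2.1, 4.2]
width: 0.147
gripper_force: 30.0
```

{"fn": "arm_command", "kwargs": {"targets": [[[0.0012, 0, 0, 0, 0, 0], [0, 0, 0, 0, 0, 0]]]}}

```text
clock: 9.82
position: [0.4784, -0.0434, 0.1748]
ee_rot: [2.123, 1.539, -0.775]
force: [-2.6, -3.4, 10.3]
width: 0.154
gripper_force: 30.0
```

{"fn": "arm_command", "kwargs": {"targets": [[[0.0012, 0, 0, 0, 0, 0], [0, 0, 0, 0, 0, 0]]]}}

```text
clock: 10.07
position: [0.4784, -0.0434, 0.1747]
ee_rot: [2.123, 1.537, -0.776]
force: [-4.2, -5.2, 15.0]
width: 0.151
gripper_force: 30.0
```

```bash
python3 -c "
from go import *
err()"
```

```text
s 0.0461 lat y,z [ 0.0011 -0.0001] F tool [-14.4  -2.4  -7.4] T [-1.77  1.05 -0.13] rot [ 0.01 -0.26  0.17] 10.075
```

{"fn": "arm_command", "kwargs": {"targets": [[[0, 0, 0, 0, 0.006, -0.003], [0, 0, 0, 0, 0, 0]]]}}

```text
clock: 10.32
position: [0.4784, -0.0435, 0.1746]
ee_rot: [2.125, 1.544, -0.772]
force: [-3.9, -5.4, 14.0]
width: 0.147
gripper_force: 30.0
```

```bash
python3 -c "
from go import *
err()"
```

```text
s 0.0461 lat y,z [0.0011 0.0001] F tool [-13.8  -2.   -6.6] T [-1.69  0.98 -0.14] rot [0.02 0.1  0.  ] 10.325
```

{"fn": "arm_command", "kwargs": {"targets": [[[0, 0, 0, 0, 0.008, 0], [0, 0, 0, 0, 0, 0]]]}}

```text
clock: 10.58
position: [0.4783, -0.0438, 0.1744]
ee_rot: [2.131, 1.548, -0.765]
force: [-4.5, -7.1, 10.4]
width: 0.145
gripper_force: 30.0
```

```bash
python3 -c "
from go import *
err()"
```

```text
s 0.0462 lat y,z [0.001  0.0004] F tool [-12.9  -2.1  -2.8] T [-1.66  0.79 -0.16] rot [0.04 0.54 0.01] 10.575
```

{"fn": "arm_command", "kwargs": {"targets": [[[0, 0, 0, 0, -0.004, 0], [0, 0, 0, 0, 0, 0], [0, 0, 0, 0, 0, 0]]], "jaw": 0, "newtons": 8}}

```text
clock: 10.95
position: [0.4784, -0.0434, 0.1741]
ee_rot: [2.128, 1.546, -0.768]
force: [-3.3, -6.0, 9.7]
width: 0.151
gripper_force: 8.0
```

```bash
python3 -c "
from go import *
err()"
```

```text
s 0.0458 lat y,z [0.0011 0.0004] F tool [-11.4  -1.2  -3.1] T [-1.37  0.59 -0.08] rot [ 0.02  0.34 -0.01] 10.95
```

{"fn": "arm_command", "kwargs": {"targets": [[[0, 0, 0, 0, 0, 0], [0, 0, 0, 0, 0, 0], [0, 0, 0, 0, 0, 0]]], "jaw": 0, "newtons": 30}}

```text
clock: 11.32
position: [0.4784, -0.0434, 0.1742]
ee_rot: [2.128, 1.546, -0.768]
force: [-2.7, -6.9, 9.3]
width: 0.153
gripper_force: 30.0
```

```bash
python3 -c "
from go import *
err();rel()
d=snap('side','side6')
q=M-.0033*ax
Y=Rt[:,1];Z=Rt[:,2]
print('pred mouth',proj(d,[M]))
cv2.imwrite('pics/c8.png',cv2.resize(d['pixels'][160:225,220:320],None,fx=8,fy=8,interpolation=2)[...,::-1])"
```

```text
s 0.0458 lat y,z [0.0011 0.0004] F tool [-11.7  -0.4  -2.4] T [-1.4   0.69 -0.11] rot [ 0.02  0.34 -0.01] 11.325
11.325 [ 0.4784 -0.0434  0.1742] x [ 0.238  0.732 -0.638] z [-0.198 -0.607 -0.77 ] F [-2.7 -6.9  9.3] w 0.0141 29.997607469558716 [-0.11  0.56 -0.4   1.84  0.66  1.41 -1.15]
pred mouth [[265.77481143 191.54410659]]
```

View pics/c8.png

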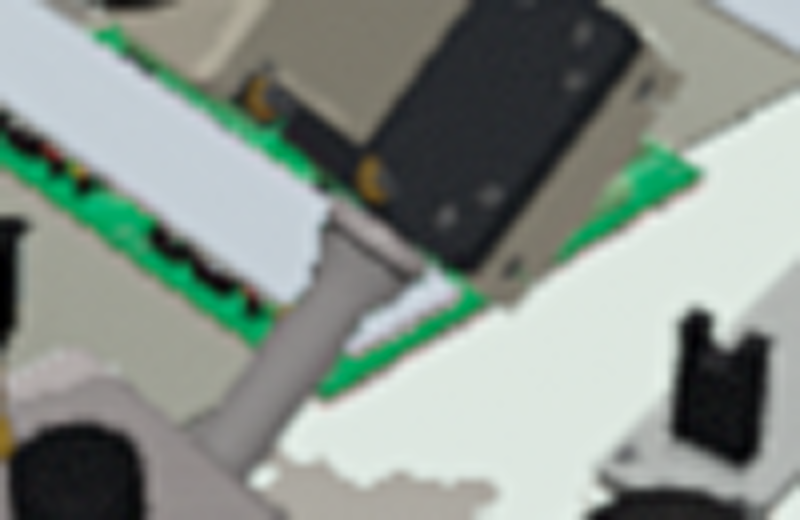

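The collar lies flat on the tube's rim, at c8 (375,245), with no gap visible. I draw the rod out along the axis.

{"fn": "arm_command", "kwargs": {"targets": [[[-0.004, 0, 0, 0, 0, 0], [-0.008, 0, 0, 0, 0, 0], [-0.01, 0, 0, 0, 0, 0], [-0.01, 0, 0, 0, 0, 0], [-0.01, 0, 0, 0, 0, 0]]]}}

```text
clock: 12.0
position: [0.4689, -0.0727, 0.2003]
ee_rot: [2.13, 1.551, -0.763]
force: [0.1, 0.1, -1.3]
width: 0.152
gripper_force: 30.0
```

```bash
python3 -c "
from go import *
err()"
```

```text
s 0.0862 lat y,z [0.0011 0.0002] F tool [0.9 0.1 0.9] T [ 0.81 -0.33  0.02] rot [-0.03  0.6  -0.11] 12.0
```

{"fn": "arm_command", "kwargs": {"targets": [[[-0.012, 0, 0, 0, -0.005, 0], [-0.012, 0, 0, 0, -0.005, 0], [-0.012, 0, 0, 0, 0, 0], [-0.012, 0, 0, 0, 0, 0], [-0.012, 0, 0, 0, 0, 0], [-0.012, 0, 0, 0, 0, 0], [-0.012, 0, 0, 0, 0, 0], [-0.012, 0, 0, 0, 0, 0], [-0.012, 0, 0, 0, 0, 0], [-0.012, 0, 0, 0, 0, 0]]]}}

```text
clock: 13.25
position: [0.4406, -0.1603, 0.2772]
ee_rot: [2.122, 1.546, -0.773]
force: [0.2, 0.8, -0.4]
width: 0.149
gripper_force: 30.0
```

```bash
python3 -c "
from go import *
err()
plan([.43,-.25,.30],frame([0,0,-1],[.1,.995,0]),8)"
```

```text
s 0.2062 lat y,z [0.0013 0.0004] F tool [ 0.8 -0.1 -0.2] T [ 0.75 -0.35  0.  ] rot [-0.03  0.02 -0.12] 13.25
dist 0.09312459324682126 deg 41.708056757043984
[[-0.0103,0.0022,0.0049,-0.009,0.087,-0.025],[-0.0108,0.0019,0.004,-0.009,0.087,-0.025],[-0.0111,0.0016,0.0031,-0.009,0.087,-0.025],[-0.0114,0.0012,0.0021,-0.009,0.087,-0.025],[-0.0115,0.0009,0.0011,-0.009,0.087,-0.025],[-0.0116,0.0006,0.0001,-0.009,0.087,-0.025],[-0.0116,0.0003,-0.0009,-0.009,0.087,-0.025],[-0.0115,0.0001,-0.0019,-0.009,0.087,-0.025]]
```

Fully out. I turn the rod level and move it away from the pump.

{"fn": "arm_command", "kwargs": {"targets": [[[-0.0103, 0.0022, 0.0049, -0.009, 0.087, -0.025], [-0.0108, 0.0019, 0.004, -0.009, 0.087, -0.025], [-0.0111, 0.0016, 0.0031, -0.009, 0.087, -0.025], [-0.0114, 0.0012, 0.0021, -0.009, 0.087, -0.025], [-0.0115, 0.0009, 0.0011, -0.009, 0.087, -0.025], [-0.0116, 0.0006, 0.0001, -0.009, 0.087, -0.025], [-0.0116, 0.0003, -0.0009, -0.009, 0.087, -0.025], [-0.0115, 0.0001, -0.0019, -0.009, 0.087, -0.025], [0, 0, 0, 0, 0, 0], [0, 0, 0, 0, 0, 0]]]}}

```text
clock: 14.5
position: [0.4299, -0.2488, 0.2996]
ee_rot: [-2.332, -2.102, 0.002]
force: [0.1, 0.0, -1.3]
width: 0.154
gripper_force: 30.0
```

Run:
```python
from go import *
rel(); d=snap('side','side7'); o=arm.observe();P=o['position'];x=R.from_rotvec(o['ee_rot']).as_matrix()[:,0]
q=proj(d,[P+x*.045,P+x*.1,P+x*.163]);print('pred rod',q)
g=d['pixels'].astype(int).sum(2)//3
k=np.polyfit(q[:,0],q[:,1],1)
for u in range(int(q[2,0])-6,int(q[0,0])+1,4):
    r=int(round(np.polyval(k,u)));print(u,round(np.polyval(k,u),1),'from',r-8,g[r-8:r+9,u].tolist())
```

```text
14.5 [ 0.4299 -0.2488  0.2996] x [0.104 0.995 0.   ] z [-0.002  0.    -1.   ] F [ 0.1  0.  -1.3] w 0.0141 29.994832277297974 [ 0.68  0.21 -0.31  1.77  0.07  1.17  0.24]
pred rod [[333.42184448  99.36896889]
 [319.80966287 108.00999778]
 [302.78619896 118.82468231]]
296 123.1 from 115 [170, 171, 172, 170, 167, 166, 167, 169, 170, 172, 170, 167, 168, 169, 167, 165, 164]
300 120.6 from 113 [168, 171, 170, 169, 171, 168, 164, 166, 167, 167, 169, 171, 171, 168, 165, 166, 168]
304 118.1 from 110 [168, 168, 170, 171, 172, 182, 204, 197, 175, 126, 142, 168, 167, 166, 170, 170, 167]
308 115.5 from 108 [172, 170, 168, 162, 153, 151, 190, 157, 139, 122, 167, 170, 170, 169, 172, 172, 167]
312 113.0 from 105 [171, 159, 167, 171, 171, 175, 178, 162, 137, 126, 147, 174, 175, 171, 172, 172, 167]
316 110.4 from 102 [171, 168, 173, 173, 174, 177, 201, 208, 192, 147, 116, 170, 173, 171, 171, 169, 171]
320 107.9 from 100 [173, 174, 172, 171, 170, 169, 171, 188, 171, 127, 141, 170, 171, 171, 170, 168, 167]
324 105.4 from 97 [171, 170, 172, 173, 171, 172, 191, 190, 175, 134, 107, 169, 173, 172, 173, 171, 172]
328 102.8 from 95 [130, 52, 34, 34, 47, 113, 184, 187, 159, 117, 147, 175, 173, 171, 169, 171, 172]
332 100.3 from 92 [50, 11, 17, 15, 19, 82, 184, 198, 181, 141, 78, 17, 11, 63, 146, 176, 170]
```

The rod matches the level prediction along its whole length, to within a constant 0.4 px. It is 30 cm up and clear of everything, so I hand the job in.

```bash
python3 -c "
from cell import arm
print(arm.sign_off())"
```

```text
the job is handed in; nothing more can be done
None
```

The gauge rod went down the tube until its collar sat on the mouth (about 15 N along the tube at most), was drawn right out, and is held level, notched side up, 30 cm above the bench; the job is handed in at about 14.5 s.

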